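# Pack a heat sink and its circuit board

### The job

Pack the spare set into the blue box, heaviest lowest: lay the big silver heat sink flat on the floor of the box, fins up, then put the green circuit board on its white carrier squarely on top of it, component side up and lying the same way along. Set both down gently rather than dropping them, and leave the solder reel, the fan and the small black heat sink where they are.

Things in the scene. Friction and masses are not known exactly. Their poses are not given: they have to be found in the camera images.
- tote: Blue plastic box, open at the top, fixed to the bench. Outside 210 (x) x 170 (y) x 65 mm high, walls and floor 5 mm thick, so inside 200 x 160 mm and 60 mm deep. Origin: centre of its underside, on the bench; x along its long side, z up.
- heatsink_center (a point): Centre (half-way up, 15 mm over its underside) of the big silver aluminium heat sink, a block 110 (x) x 56 (y) x 30 mm (z) with straight fins along x on its top. The heavy part, about 0.4 kg. It lies on the bench with its fins up; grip it across its 56 mm width.
- board_center (a point): Centre (9 mm over its underside) of the green circuit board on its white plastic carrier, together 100 (x) x 56 (y) x 18 mm (z): carrier 15 mm, board 3 mm on top. Black chips and round capacitors stand up to 10 mm higher, well in from the edges. The light part, about 0.08 kg. It lies on the bench, components up; grip it across its 56 mm width.
- reel_center (a point): Bystander: centre of a red solder reel standing on its flange, 60 mm across, 40 mm high.
- fan_center (a point): Bystander: centre of a square black cooling fan lying flat, 60 x 60 x 25 mm high.
- small_sink_center (a point): Bystander: centre of a small black heat sink, 40 x 40 x 25 mm high.
There are look-alikes about, which are no part of the job. Leave any orange or purple look-alike of the part that bears heatsink_center alone.

How it is judged:
By the outcome, as a careful person would: the job done as asked, in the order asked, and still so for the second after the job is handed in, with the robot touching nothing.
It also fails if it takes over 64 s, if anything falls off the work surface, if the arm or the gripper's body presses on something with over 40 N, if the wrist force passes 120 N, or if a joint passes its speed limit or range.

### The arm

A 6-joint arm with a two-finger parallel gripper is mounted at the origin on the work surface. World frame = base frame: x ahead of the robot, y to its left, z up, the work surface at z = 0. Lengths are in mm, angles in rad, forces in N, time in s.
With the tool pointing down it reaches from about 275 to 750 mm from the base axis. Payload 10.2 kg.
Tool frame: the origin (TCP) lies between the finger pads; the fingertips stand 17 mm ahead of it and the grasp point (between the pads) lies 2 mm behind it (tips_ahead is the distance from the TCP to the fingertips, in mm); z points along the fingers, y is the line along which they close (so a half turn about z gives the same grasp; the last joint's range is limited). The gripper opens to 85 mm and grips with 20 to 120 N. Pads are 22 mm wide; open, the fingers measure 114 mm over their backs; the gripper's body (76 mm by 85 mm) begins 54 mm behind the grasp point. The pads swing forward as they close: fully open they stand 13 mm farther back than shut.
Start: joints at [0.895, 0.313, 1.498, -0, 1.331, -0.223], TCP at [229.693, 472.094, 218.694] pointing down, gripper open.
Joint ranges: [-2.94, 2.94], [-0.97, 2.17], [0.19, 2.56], [-1.23, 4.37], [0.02, 3.11], [-2.88, 2.88]. Speed limits (rad/s): [2.39, 2.39, 3.01, 3.14, 3.14, 3.14].

### API

Orientations are given as a unit quaternion [w, x, y, z].
In Python, from rig import sense, capture, finish_job, boxes_of, tips_ahead gives the robot as it stands.
- The arm moves only by the tool drive_tool, never from a script. Its argument "commands" is text: rows parted by semicolons, each of 7 numbers parted by spaces: the shift along the world's x, y, z in units of 0.1 m (1.0 is 0.1 m), then the turn, a rotation vector about the world's x, y, z in units of pi/4 rad (1.0 is pi/4 rad), then the opening in per cent of the stroke, from 0 (shut) to 100 (fully open). A call has 1 to 20 rows; each row shifts and turns the commanded pose from where the row before left it; what a row does not reach is not made up. A row lasts 1/12 s, in which the tool goes at most 41.7 mm and 7.16 degrees, less where a joint would pass 70% of its speed; a pose out of reach is approached as far as the arm can. A call with a number of a shift or a turn outside -1 to 1 is refused whole. A call with a gripper value outside its range is refused whole. The fingers move at their own pace and stop on an object; "force" is the grip in N (left out, the last holds). Time passes only in rows, so rows that do not move let the fingers close. It gives the time, the measured TCP pose, the force, the opening and the grip force at its end, in the units of the state.
- sense(): the state, without advancing time (a new reading comes with each control period).
- capture(name): name is "side" or "top" or "wrist"; returns a dict with "pixels" (400x640x3 uint8, blue, green, red), "fov_y" (degrees; the focal length in pixels is half the picture's height over the tangent of half this angle, whatever the lens; pixels are square), "cx", "cy" (the principal point, pixels), "position" and "attitude" of the camera in the world; the wrist camera has in their place "tool_from_camera" (4x4, takes a point from camera to tool coordinates, whose origin is the TCP and whose axes are the flange's). Camera axes: x right, y down, z forward; pixel columns grow to the right and rows downward; lengths in mm; the calibration is good to about 2 mm. The wrist camera is an equidistant fisheye: a pixel r from the principal point sees the ray r / f radians off the axis. A picture is of the moment at which its call begins: read the wrist's pose just before it. There is no depth.
- finish_job(): hands the job in; it is judged then, once.
Trained networks look in a picture, given as the dict that the camera call returned (one of the last four; its "shot" number tells which), for a name from the list of things; names that differ only in an ending like _2 or _b are one class to them, and where a whole thing is asked for, a point or a joint stands for the part that bears it (a point fixed in the world has none). Each returns a list of dicts, best first, with "confidence" (0 to 1); they miss things now and then, are a little off and sometimes report something else, mostly with a low value. They report only what shows in the picture. A call takes as long as a camera call. They do not tell look-alikes from the thing itself.
- boxes_of(picture, name): "position" ([column, row] in pixels, amid what is visible of it).
The state is a dict: "time_s": time; "joints": joint angles; "dq": joint speeds; "tau": joint torques, N m; "eef_pos": TCP position; "ee_rot": TCP orientation; "force": force on the tool from outside, world axes, zero at the start; "wrist_torque": the same for the moment, N m; "grip_width": opening from 0.0 (shut) to 1.0 (fully open); "grip_force": force on a finger pad.
Only numpy, scipy, OpenCV 4.12 (cv2) and the standard library are available. Lean on these libraries where they do the work, as an engineer would, in place of code of your own. Each camera call takes 0.05 s, during which the arm holds its last target. There are 200 camera calls.

## Working session

There is one attempt and no reset: what is moved stays moved. The work goes in short steps, Python scripts to look and compute and a tool call to move; the robot and the scene stay as the last step left them, time stands still between calls to the robot, and variables do not carry over. Pictures are saved under pics/ and viewed, at most 10 in all, crops included, and the job is handed in when it is done.

Besides the shell and the picture viewer there is one more tool, called after "Request:" by a JSON object that holds its "name" and its "arguments". drive_tool: Moves the arm, as the interface text tells. Shifts and turns lie within -1 to 1; 1 stands for 0.1 m of shift or pi/4 rad of turn. Its arguments: {"type":"object","properties":{"commands":{"type":"string"},"force":{"type":"number"}},"required":["commands"]}

```bash
mkdir -p pics
cat > h.py <<'E'
import numpy as np,cv2
from rig import *
from scipy.spatial.transform import Rotation as R
def rot(q): return R.from_quat([q[1],q[2],q[3],q[0]]).as_matrix()
def att(a):
    a=np.array(a,float); return a if a.shape==(3,3) else rot(a)
def foc(p): return 200/np.tan(np.radians(p["fov_y"])/2)
def ray(p,uv,st=None):
    f=foc(p);d=np.array([uv[0]-p["cx"],uv[1]-p["cy"]],float)
    if "tool_from_camera" in p:
        T=np.array(p["tool_from_camera"]);r=np.hypot(*d);th=r/f
        v=np.r_[d/max(r,1e-9)*np.sin(th),np.cos(th)]
        Rw=rot(st["ee_rot"]);return np.array(st["eef_pos"])+Rw@T[:3,3],Rw@T[:3,:3]@v
    v=np.r_[d/f,1];v/=np.linalg.norm(v)
    return np.array(p["position"]),att(p["attitude"])@v
def atz(p,uv,z,st=None):
    o,v=ray(p,uv,st);return (o+v*(z-o[2])/v[2]).round(1)
def tri(rs):
    A=sum(np.eye(3)-np.outer(v,v) for o,v in rs);b=sum((np.eye(3)-np.outer(v,v))@o for o,v in rs)
    return np.linalg.solve(A,b).round(1)
E
cat > a.py <<'E'
from h import *
st=sense();print(st)
for n in ["top","side","wrist"]:
    p=capture(n);cv2.imwrite(f"pics/{n}0.png",p["pixels"])
    print(n,{k:v for k,v in p.items() if k!="pixels"})
    for t in ["tote","heatsink_center","board_center","reel_center","fan_center","small_sink_center"]:
        print(t,[(np.round(b["position"]).tolist(),round(b["confidence"],2),atz(p,b["position"],15,st).tolist()) for b in boxes_of(p,t)][:5])
E
python3 a.py
```

```text
{'time_s': 0.0, 'joints': array([ 8.94588487e-01,  3.13470876e-01,  1.49846098e+00,  1.02782041e-05,
        1.33099671e+00, -2.23418157e-01]), 'dq': array([ 2.33781349e-03, -8.80333008e-04,  2.02133338e-03, -1.04913413e-03,
        1.54813490e-05, -3.29480579e-04]), 'tau': array([ 3.52101870e-04, -4.12269652e+01, -2.59744066e+01, -1.17537979e-04,
        4.14039561e-03,  4.74903359e-06]), 'eef_pos': array([229.51186758, 471.8632637 , 218.11540981]), 'ee_rot': array([-2.94921192e-04,  2.24466970e-01,  9.74481469e-01, -5.99345439e-04]), 'force': array([-0.1789266 ,  0.44796627,  1.10424539]), 'wrist_torque': array([ 0.00158647,  0.00190793, -0.00570638]), 'grip_force': 0.0, 'grip_width': 0.998610743887823}
top {'fov_y': 44.285527882352945, 'cx': 317.9757289779777, 'cy': 191.7305973132898, 'position': array([ 386.00843231,  -21.19633601, 1250.15815313]), 'attitude': array([ 0.0431758 , -0.70008841,  0.71096429, -0.05041672]), 'shot': 1}
tote [([293.0, 194.0], 0.63, [545.9, 29.2, 15.0])]
heatsink_center [([415.0, 209.0], 0.84, [503.6, -278.8, 15.0]), ([471.0, 203.0], 0.76, [516.4, -422.
[... 1059 characters left out ...]
.0, 41.0, 15.0])]
wrist {'fov_y': 65.70646984690485, 'cx': 316.4452131899425, 'cy': 201.36616366098107, 'tool_from_camera': array([[-8.53365789e-04, -9.63687934e-01, -2.67029656e-01,
         6.72195910e+01],
       [ 9.99998805e-01, -1.16660437e-03,  1.01441087e-03,
         4.83733523e-01],
       [-1.28909348e-03, -2.67028471e-01,  9.63687778e-01,
        -1.54296537e+02],
       [ 0.00000000e+00,  0.00000000e+00,  0.00000000e+00,
         1.00000000e+00]]), 'shot': 3}
tote [([156.0, 379.0], 0.84, [439.1, 31.9, 15.0])]
heatsink_center [([53.0, 348.0], 0.56, [305.7, -226.4, 15.0])]
board_center [([249.0, 328.0], 0.68, [389.2, 284.6, 15.0])]
reel_center []
fan_center []
small_sink_center []
```

View pics/top0.png

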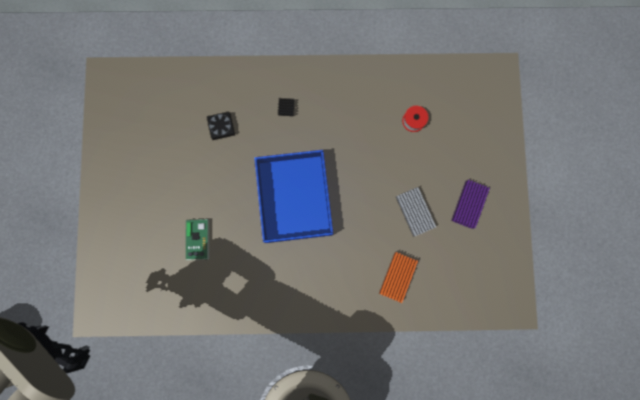

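View pics/side0.png

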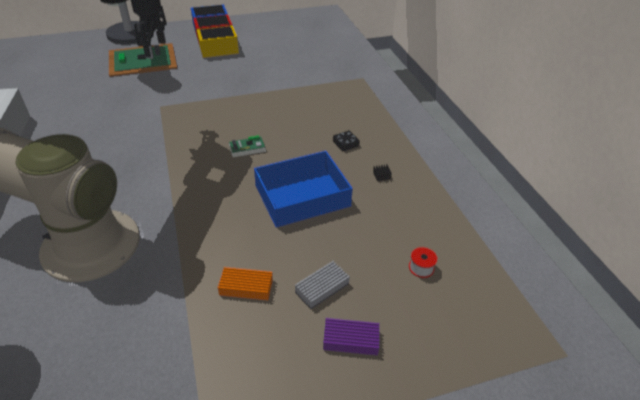

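Look-alikes for the heat sink in the top view: silver (415,209), purple (471,203) and orange (398,277). I take the silver one. The board is at (196,239) and the tote at (293,194). Next: a crop check and two-view measurements.

```bash
cat > b.py <<'E'
from h import *
P={n:capture(n) for n in ["top","side"]}
def mask(p,n,c,r):
    hsv=cv2.cvtColor(p["pixels"],cv2.COLOR_BGR2HSV);H,S,V=[hsv[...,i].astype(int) for i in range(3)]
    if n=="silver": m=(S<45)&(V>75)
    if n=="board": m=((H>40)&(H<85)&(S>70))|((S<40)&(V>140))
    if n=="tote": m=(H>105)&(H<130)&(S>130)
    m=m.astype(np.uint8);w=np.zeros_like(m);cv2.circle(w,tuple(c),r,1,-1)
    m=cv2.morphologyEx(m*w,cv2.MORPH_CLOSE,np.ones((3,3)))
    k,l,s,_=cv2.connectedComponentsWithStats(m);return (l==1+np.argmax(s[1:,4]))
for n,ct,cs,r,z in [("silver",(416,210),(322,285),34,30),("board",(196,239),(248,146),27,18),("tote",(293,194),(302,188),65,65)]:
    rs=[]
    for v,c in [("top",ct),("side",cs)]:
        p=P[v];m=mask(p,n,c,r);ys,xs=np.nonzero(m)
        pts=np.array([atz(p,(x,y),z)[:2] for x,y in zip(xs,ys)],np.float32)
        print(n,v,len(xs),(xs.mean().round(1),ys.mean().round(1)),"rect z=%d"%z,cv2.minAreaRect(pts))
        rs.append(ray(p,(xs.mean(),ys.mean())))
    X=tri(rs);print("  tri",X)
p=P["top"]["pixels"][170:310,370:500]; q=P["side"]["pixels"][250:365,200:400]
q=cv2.resize(q,None,fx=3,fy=3);p=cv2.resize(p,(320,345))
cv2.imwrite("pics/c.png",cv2.resize(np.hstack([p,q]),(790,296)))
E
python3 b.py
```

```text
silver top 3625 (np.float64(416.0), np.float64(210.0)) rect z=30 ((499.61859130859375, -279.22210693359375), (168.6215057373047, 169.8802032470703), 6.185283184051514)
silver side 2627 (np.float64(318.5), np.float64(284.1)) rect z=30 ((490.68389892578125, -286.8206787109375), (146.594970703125, 174.59738159179688), 8.723390579223633)
  tri [ 494.4 -280.2   19.6]
board top 1276 (np.float64(188.5), np.float64(239.8)) rect z=18 ((429.0242004394531, 290.42974853515625), (108.96556091308594, 94.38030242919922), 0.5728862285614014)
board side 275 (np.float64(248.8), np.float64(143.0)) rect z=18 ((436.359375, 275.3752746582031), (94.46865844726562, 63.375980377197266), 0.9290961623191833)
  tri [440.4 291.9   4.5]
tote top 5977 (np.float64(293.2), np.float64(196.0)) rect z=65 ((535.7387084960938, 25.619232177734375), (210.0536346435547, 169.3504638671875), 5.742063522338867)
tote side 4989 (np.float64(302.3), np.float64(187.8)) rect z=65 ((531.2351684570312, -3.95147705078125), (224.50030517578125, 224.2515411376953), 5.710593223571777)
  tri [538.7  27.1  28.3]
```

View pics/c.png

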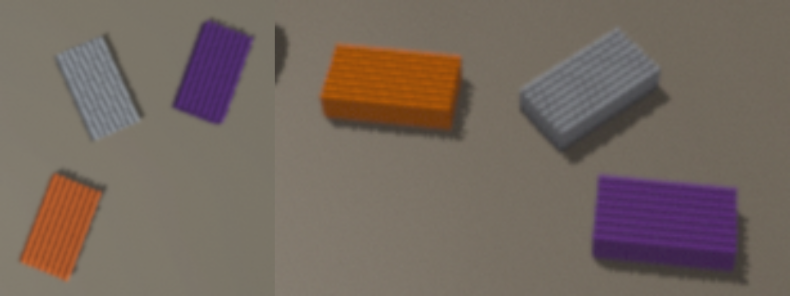

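The crop confirms the silver finned block among the orange and purple ones. I triangulate its corners by hand and then set out.

```bash
cat > c.py <<'E'
from h import *
P={n:capture(n) for n in ["top","side"]}
T=[(437,225.5),(420.6,187),(396,197),(415,235)];S=[(310.6,301.7),(349,277),(333,262),(295.5,287)]
X=np.array([tri([ray(P["top"],a),ray(P["side"],b)]) for a,b in zip(T,S)]);print(X,X.mean(0))
print(np.array([atz(P["top"],a,30) for a in T]))
# tote rim corners
print(cv2.boxPoints(((535.7,25.6),(210,169.4),5.74)))
T=[(256,156),(324,150)];S=[(255,187),(327,155)]
print("board ",[tri([ray(P["top"],np.array(boxes_of(P["top"],"board_center")[0]["position"])),ray(P["side"],np.array(boxes_of(P["side"],"board_center")[0]["position"]))])])
E
python3 c.py
```

```text
[[ 457.7 -328.7   33.1]
 [ 555.3 -291.6   35.9]
 [ 535.6 -231.9   23.6]
 [ 437.3 -275.5   22.6]] [ 496.475 -281.925   28.8  ]
[[ 459.4 -329.7   30. ]
 [ 556.7 -293.1   30. ]
 [ 532.3 -230.2   30. ]
 [ 436.7 -273.9   30. ]]
[[422.7553   99.3738 ]
 [439.6977  -69.17683]
 [648.6447  -48.1738 ]
 [631.70233 120.37683]]
board  [array([434.3, 272.4,  17.7])]
```

Request:
{"name": "drive_tool", "arguments": {"commands": "0.12 -0.35 0.15 0 0 -0.15 100;0.12 -0.35 0.15 0 0 -0.15 100;0.12 -0.35 0.15 0 0 -0.15 100;0.12 -0.35 0 0 0 -0.15 100;0.12 -0.35 0 0 0 -0.15 100;0.12 -0.35 0 0 0 -0.15 100;0.12 -0.35 0 0 0 -0.15 100;0.12 -0.35 0 0 0 -0.15 100;0.12 -0.35 0 0 0 -0.15 100;0.12 -0.35 0 0 0 -0.15 100;0.12 -0.35 0 0 0 -0.15 100;0.12 -0.35 0 0 0 -0.15 100;0.12 -0.35 0 0 0 -0.15 100;0.12 -0.35 0 0 0 -0.15 100;0.12 -0.35 0 0 0 -0.15 100;0.12 -0.35 0 0 0 -0.15 100;0.12 -0.35 0 0 0 -0.15 100;0.12 -0.35 0 0 0 -0.15 100;0.12 -0.35 0 0 0 -0.15 100;0.12 -0.35 0 0 0 -0.06 100"}}

```text
time_s: 3.02
eef_pos: [469.9, -229.8, 263.7]
ee_rot: [0.0, 0.98, 0.197, 0.0]
force: [1.4, 0.9, 0.7]
grip_width: 0.998
grip_force: 0.0
```

Request:
{"name": "drive_tool", "arguments": {"commands": "0.13 -0.25 -0.25 0 0 0 100;0.13 -0.25 -0.25 0 0 0 100;0 0 -0.2 0 0 0 100;0 0 0 0 0 0 100"}}

```text
time_s: 3.35
eef_pos: [494.3, -277.7, 189.0]
ee_rot: [-0.003, 0.98, 0.2, -0.002]
force: [-0.5, 0.5, -0.2]
grip_width: 1.004
grip_force: 0.0
```

Run:
```python
from h import *
st=sense();p=capture("wrist");print(st["eef_pos"],st["ee_rot"])
c=np.array([497,-282]);s=1.25;W=480
# rectify at z=30: image x -> world x, image y -> -world y, centred c, 2 px/mm
n=480;u=np.arange(n)/2-120
o,_=ray(p,(300,200),st);T=np.array(p["tool_from_camera"]);Rc=rot(st["ee_rot"])@T[:3,:3]
X,Y=np.meshgrid(c[0]+u,c[1]-u);d=np.stack([X-o[0],Y-o[1],0*X+30-o[2]],-1)@Rc
r=np.hypot(d[...,0],d[...,1]);th=np.arctan2(r,d[...,2])*foc(p)
im=cv2.remap(p["pixels"],(p["cx"]+d[...,0]/r*th).astype(np.float32),(p["cy"]+d[...,1]/r*th).astype(np.float32),1)
cv2.imwrite("pics/w1.png",im)
```

```text
[ 494.34849622 -277.73976166  189.02269703] [-0.00327399  0.97986706  0.1996087  -0.00248778]
```

View pics/w1.png

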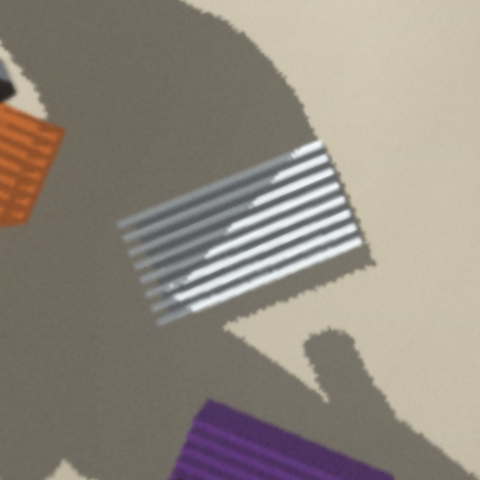

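Sink measured from close by: centre (497,-278.5), axis 21.8°, size about 110x54 mm, which fits. Descend.

Request:
{"name": "drive_tool", "arguments": {"commands": "0.02 0.01 -0.35 0 0 -0.027 95;0 0 -0.35 0 0 0 95;0 0 -0.3 0 0 0 95;0 0 -0.2 0 0 0 95;0 0 0 0 0 0 95;0 0 0 0 0 0 95"}}

```text
time_s: 3.9
eef_pos: [498.3, -276.8, 75.4]
ee_rot: [0.001, 0.982, 0.19, 0.0]
force: [-0.2, -0.6, 1.0]
grip_width: 0.947
grip_force: 0.0
```

```bash
python3 -c "
from h import *
print(tips_ahead() if callable(tips_ahead) else tips_ahead);s=sense();print(s['eef_pos'],s['grip_width'],R.from_matrix(rot(s['ee_rot'])).as_euler('xyz',degrees=True),s['force'],s['joints'])"
```

```text
17.0
[ 498.28596571 -276.83033195   75.40407163] 0.9471457231902473 [ 1.79928386e+02 -4.10268245e-02  2.19290583e+01] [-0.16121269 -0.5596623   0.97442029] [-7.12607107e-01  5.56018710e-01  1.53301850e+00  7.43133780e-05
  1.05111641e+00  4.75418540e-01]
```

Request:
{"name": "drive_tool", "arguments": {"commands": "-0.01 -0.015 -0.25 0 0 0 95;0 0 -0.2 0 0 0 95;0 0 -0.08 0 0 0 95;0 0 0 0 0 0 95;0 0 0 0 0 0 60;0 0 0 0 0 0 40;0 0 0 0 0 0 40;0 0 0 0 0 0 40;0 0 0 0 0 0 40;0 0 0 0 0 0 40", "force": 60}}

```text
time_s: 4.73
eef_pos: [496.8, -278.5, 21.0]
ee_rot: [0.0, 0.982, 0.19, 0.0]
force: [-0.4, -0.2, -0.0]
grip_width: 0.4
grip_force: 0.0
```

Run:
```python
from h import *
w=capture("wrist")["pixels"];s=capture("side")["pixels"][220:360,200:420]
cv2.imwrite("pics/g1.png",cv2.resize(np.hstack([cv2.resize(w,(640,400)),cv2.resize(s,(640,400))]),(800,250)) if 0 else np.vstack([cv2.resize(w,(480,300)),cv2.resize(s,(480,300))]))
s=sense();print(s['grip_width'],s['grip_force'],s['eef_pos'])
```

```text
0.3962015165514737 0.0 [ 496.7140518  -278.42131915   20.80555896]
```

View pics/g1.png

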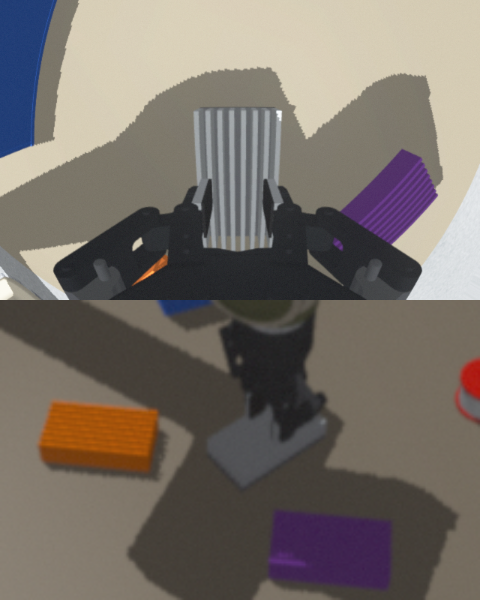

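The fingers closed to 40% with no grip force, and they appear inside the sink's outline. They look as if they are above the fins, so I'll check where the tips really are before going on.

Run:
```python
from h import *
w=capture("wrist")["pixels"][130:400,200:440];p=capture("side");s=p["pixels"][230:330,280:370]
cv2.imwrite("pics/g2.png",np.hstack([cv2.resize(w,(400,450),interpolation=2),cv2.resize(s,(400,450),interpolation=2)]))
st=sense();Rw=rot(st["ee_rot"]);A=att(p["attitude"]);f=foc(p)
for z in (-26,17):
  for y in (-17,17):
    X=st["eef_pos"]+Rw@[0,y,z];c=A.T@(X-p["position"]);uv=(c[:2]/c[2]*f+[p["cx"],p["cy"]]);print(X.round(),"crop px",((uv-[280,230])*[400/90,4.5]).round())
```

```text
[ 490. -263.   47.] crop px [165. 181.]
[ 503. -294.   47.] crop px [209. 225.]
[ 490. -263.    4.] crop px [163. 236.]
[ 503. -294.    4.] crop px [206. 280.]
```

View pics/g2.png

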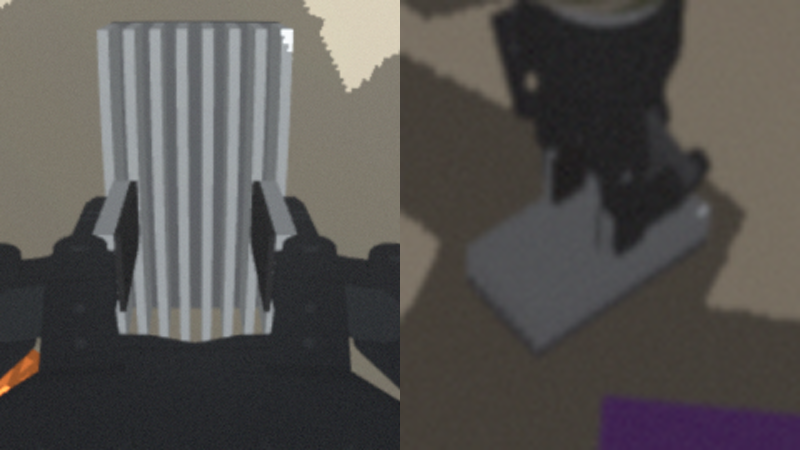

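The pad tips sit at about z = 33–39, some 30 mm shorter than nominal, so the fingers closed above the fins without contact. I'll open and go down in small force-checked steps.

Request:
{"name": "drive_tool", "arguments": {"commands": "0 0 0 0 0 0 95;0 0 0 0 0 0 95;0 0 0 0 0 0 95;0 0 0 0 0 0 95;0 0 0 0 0 0 95;0 0 -0.02 0 0 0 95;0 0 -0.02 0 0 0 95;0 0 0 0 0 0 95"}}

```text
time_s: 5.6
eef_pos: [496.5, -278.2, 16.2]
ee_rot: [-0.0, 0.982, 0.19, -0.0]
force: [1.1, 0.6, -0.4]
grip_width: 0.958
grip_force: 0.0
```

Request:
{"name": "drive_tool", "arguments": {"commands": "0 0 -0.02 0 0 0 95;0 0 -0.02 0 0 0 95;0 0 0 0 0 0 95"}}

```text
time_s: 5.85
eef_pos: [496.5, -278.2, 12.2]
ee_rot: [-0.0, 0.982, 0.19, -0.0]
force: [0.6, -0.7, 0.8]
grip_width: 0.946
grip_force: 0.0
```

Run:
```python
from h import *
p=capture("side");st=sense();s=p["pixels"][230:330,280:370]
w=capture("wrist")["pixels"][130:400,140:500]
cv2.imwrite("pics/g3.png",np.hstack([cv2.resize(w,(400,300),interpolation=2),cv2.resize(s,(350,300),interpolation=2)]))
print(st["force"],st["wrist_torque"],st["eef_pos"])
```

```text
[ 0.48721587 -0.41362957  0.47570834] [-0.0233008  -0.01073002 -0.00500747] [ 496.58564603 -278.2990261    12.42536084]
```

View pics/g3.png

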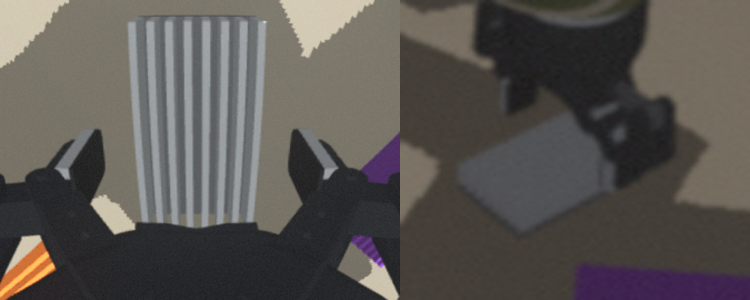

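Request:
{"name": "drive_tool", "arguments": {"commands": "0 0 -0.02 0 0 0 95;0 0 -0.02 0 0 0 95;0 0 -0.02 0 0 0 95;0 0 -0.02 0 0 0 95;0 0 0 0 0 0 95"}}

```text
time_s: 6.37
eef_pos: [496.5, -278.2, 4.2]
ee_rot: [-0.0, 0.982, 0.19, -0.0]
force: [0.0, 0.2, -0.5]
grip_width: 0.955
grip_force: 0.0
```

Run:
```python
from h import *
# tip height from g3 pixels: wrist crop scale .9 ; TCP z 12.4
p=capture("wrist");st=sense();print(st["force"],st["eef_pos"],st["grip_width"])
T=np.array(p["tool_from_camera"]);f=foc(p)
for x,y in [(90,130),(103,132),(290,130),(302,130)]:
    uv=np.array([140+x*.9,130+y*.9])-[p["cx"],p["cy"]];r=np.hypot(*uv);v=T[:3,:3]@np.r_[uv/r*np.sin(r/f),np.cos(r/f)];o=T[:3,3]
    t=(11-o[0])/v[0];print((o+t*v).round(1))
q=capture("side");Rw=rot(st["ee_rot"]);A=att(q["attitude"])
for y in (40,48):
  for z in (-30,-10,17):
    X=np.array([496.5,-278.3,12.4])+Rw@[0,-y,z];c=A.T@(X-q["position"]);uv=c[:2]/c[2]*foc(q)+[q["cx"],q["cy"]];print(y,z,uv.round(1))
    X=np.array([496.5,-278.3,12.4])+Rw@[0,y,z];c=A.T@(X-q["position"]);uv=c[:2]/c[2]*foc(q)+[q["cx"],q["cy"]];print(-y,z,uv.round(1))
```

```text
[-0.29920027  1.03212823  0.12377175] [ 496.57921701 -278.31223398    4.41795859] 0.9485625336088478
[ 11.  -44.5 -27.2]
[ 11.  -38.3 -28.8]
[ 11.   38.5 -27. ]
[ 11.   43.7 -27.3]
40 -30 [310.5 265. ]
-40 -30 [333.8 288.2]
40 -10 [310.4 270.7]
-40 -10 [333.4 293.8]
40 17 [310.2 278.2]
-40 17 [332.8 301.2]
48 -30 [308.2 262.8]
-48 -30 [336.2 290.6]
48 -10 [308.2 268.5]
-48 -10 [335.8 296.3]
48 17 [308. 276.]
-48 17 [335.2 303.6]
```

Request:
{"name": "drive_tool", "arguments": {"commands": "0 0 -0.03 0 0 0 95;0 0 -0.03 0 0 0 95;0 0 -0.03 0 0 0 95;0 0 -0.03 0 0 0 95;0 0 0 0 0 0 95"}}

```text
time_s: 6.88
eef_pos: [496.4, -278.2, -8.1]
ee_rot: [-0.0, 0.982, 0.19, -0.0]
force: [-0.3, -0.4, -0.6]
grip_width: 0.951
grip_force: 0.0
```

Request:
{"name": "drive_tool", "arguments": {"commands": "0 0 -0.02 0 0 0 95;0 0 -0.02 0 0 0 95;0 0 0 0 0 0 95"}}

```text
time_s: 7.13
eef_pos: [496.6, -278.3, -11.7]
ee_rot: [-0.0, 0.982, 0.19, -0.0]
force: [-0.2, -1.1, -0.0]
grip_width: 0.951
grip_force: 0.0
```

Request:
{"name": "drive_tool", "arguments": {"commands": "0 0 0 0 0 0 50;0 0 0 0 0 0 50;0 0 0 0 0 0 50;0 0 0 0 0 0 50;0 0 0 0 0 0 50;0 0 0 0 0 0 50", "force": 60}}

```text
time_s: 7.63
eef_pos: [496.9, -278.7, -10.9]
ee_rot: [0.0, 0.982, 0.19, 0.0]
force: [1.5, -0.8, 5.3]
grip_width: 0.645
grip_force: 65.4
```

Request:
{"name": "drive_tool", "arguments": {"commands": "0 0 0.05 0 0 0 50;0 0 0.1 0 0 0 50;0 0 0.2 0 0 0 50;0 0 0.3 0 0 0 50;0 0 0.35 0 0 0 50;0 0 0.3 0 0 0 50;0 0 0 0 0 0 50;0 0 0 0 0 0 50", "force": 80}}

```text
time_s: 8.3
eef_pos: [497.0, -278.5, 120.1]
ee_rot: [0.001, 0.982, 0.19, 0.001]
force: [-0.0, 0.2, -3.0]
grip_width: 0.64
grip_force: 85.7
```

Run:
```python
from h import *
st=sense();print(st["grip_width"],st["grip_force"],st["force"],st["wrist_torque"],st["eef_pos"])
p=capture("top")
hsv=cv2.cvtColor(p["pixels"],cv2.COLOR_BGR2HSV);H,S,V=[hsv[...,i].astype(int) for i in range(3)]
m=((H>105)&(H<130)&(S>130)).astype(np.uint8)
# tote rim outer rectangle, and interior floor (brightest) rectangle
w=np.zeros_like(m);cv2.circle(w,(293,194),65,1,-1);m*=w
for nm,mm,z in [("rim",m,65),("floor",m*(V>195).astype(np.uint8),5)]:
    k,l,s,_=cv2.connectedComponentsWithStats(mm);ys,xs=np.nonzero(l==1+np.argmax(s[1:,4]))
    r=cv2.minAreaRect(np.array([atz(p,(x,y),z)[:2] for x,y in zip(xs,ys)],np.float32));print(nm,len(xs),r)
```

```text
0.6395876759793376 85.69795846939087 [-0.01620509  0.17188284 -2.98720525] [0.01841805 0.01196143 0.0107414 ] [ 496.95998757 -278.52980229  120.12565277]
rim 5977 ((535.7010498046875, 25.611251831054688), (210.1345977783203, 169.34890747070312), 5.745393753051758)Traceback (most recent call last):
  File "<stdin>", line 9, in <module>
    return _wrapfunc(a, 'argmax', axis=axis, out=out, **kwds)
    return bound(*args, **kwds)
ValueError: attempt to get argmax of an empty sequence
```

Request:
{"name": "drive_tool", "arguments": {"commands": "0.04 0.15 0.1 0 0 -0.03 50;0.04 0.25 0.1 0 0 -0.04 50;0.04 0.3 0 0 0 -0.04 50;0.04 0.3 0 0 0 -0.04 50;0.04 0.3 0 0 0 -0.04 50;0.04 0.3 0 0 0 -0.04 50;0.04 0.3 0 0 0 -0.04 50;0.04 0.3 0 0 0 -0.04 50;0.03 0.3 0 0 0 -0.03 50;0.03 0.25 0 0 0 -0.02 50;0.01 0.2 0 0 0 0 50;0 0.09 0 0 0 0 50;0 0 0 0 0 0 50;0 0 0 0 0 0 50"}}

```text
time_s: 9.52
eef_pos: [535.2, 25.2, 137.8]
ee_rot: [-0.0, 0.999, 0.05, -0.001]
force: [-0.2, -0.1, -3.5]
grip_width: 0.644
grip_force: 85.6
```

Run:
```python
from h import *
st=sense();print(R.from_matrix(rot(st["ee_rot"])).as_euler('xyz',degrees=True),st["eef_pos"],st["grip_width"])
p=capture("wrist");cv2.imwrite("pics/p1.png",p["pixels"])
```

```text
[-1.79991677e+02  1.08207315e-01  5.72063410e+00] [535.21872011  25.23161454 137.7765956 ] 0.6439363990270192
```

View pics/p1.png

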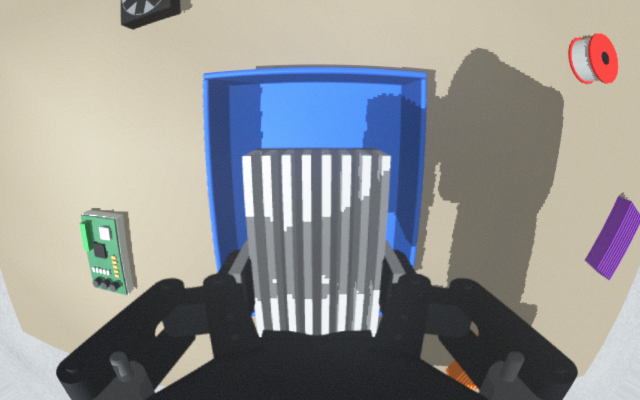

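The sink (centred near 317,240) is held level, aligned with the box and centred over it. Lower it in stages.

Request:
{"name": "drive_tool", "arguments": {"commands": "0 0 -0.15 0 0 0 50;0 0 -0.3 0 0 0 50;0 0 -0.3 0 0 0 50;0 0 -0.25 0 0 0 50;0 0 -0.15 0 0 0 50;0 0 -0.1 0 0 0 50;0 0 0 0 0 0 50;0 0 0 0 0 0 50"}}

```text
time_s: 10.23
eef_pos: [536.0, 24.9, 14.0]
ee_rot: [0.0, 0.999, 0.049, 0.0]
force: [0.4, -0.2, -3.1]
grip_width: 0.641
grip_force: 85.6
```

Request:
{"name": "drive_tool", "arguments": {"commands": "0 0 -0.05 0 0 0 50;0 0 -0.04 0 0 0 50;0 0 -0.03 0 0 0 50;0 0 0 0 0 0 50;0 0 0 0 0 0 50"}}

```text
time_s: 10.65
eef_pos: [535.7, 25.6, 1.8]
ee_rot: [0.0, 0.999, 0.05, 0.0]
force: [-0.4, -0.1, -2.5]
grip_width: 0.641
grip_force: 85.6
```

Time is plentiful; creep down to contact.

Request:
{"name": "drive_tool", "arguments": {"commands": "0 0 -0.02 0 0 0 50;0 0 -0.02 0 0 0 50;0 0 -0.02 0 0 0 50;0 0 0 0 0 0 50;0 0 0 0 0 0 50"}}

```text
time_s: 11.07
eef_pos: [535.6, 25.6, -4.4]
ee_rot: [-0.0, 0.999, 0.05, -0.0]
force: [0.1, -0.0, -3.2]
grip_width: 0.639
grip_force: 85.6
```

Request:
{"name": "drive_tool", "arguments": {"commands": "0 0 -0.01 0 0 0 50;0 0 0 0 0 0 50;0 0 0 0 0 0 50"}}

```text
time_s: 11.32
eef_pos: [535.7, 25.6, -5.3]
ee_rot: [0.0, 0.999, 0.05, 0.0]
force: [0.5, 0.4, -3.7]
grip_width: 0.639
grip_force: 85.6
```

Request:
{"name": "drive_tool", "arguments": {"commands": "0 0 -0.01 0 0 0 50;0 0 0 0 0 0 50;0 0 0 0 0 0 50"}}

```text
time_s: 11.57
eef_pos: [535.8, 25.6, -5.8]
ee_rot: [0.0, 0.999, 0.05, 0.0]
force: [-3.8, 0.2, 5.9]
grip_width: 0.637
grip_force: 86.3
```

Contact at TCP -5.8, as predicted. Release and rise.

Request:
{"name": "drive_tool", "arguments": {"commands": "0 0 0 0 0 0 70;0 0 0 0 0 0 80;0 0 0 0 0 0 85;0 0 0 0 0 0 85;0 0 0.05 0 0 0 85;0 0 0.15 0 0 0 85;0 0 0.3 0 0 0 85;0 0 0.35 0 0 0 85;0 0 0.35 0 0 0 85;0 0 0.35 0 0 0 95;0 0 0.35 0 0 0 95;0 0 0.1 0 0 0 95"}}

```text
time_s: 12.57
eef_pos: [537.4, 25.4, 199.5]
ee_rot: [0.001, 0.999, 0.05, 0.004]
force: [0.8, -0.2, 0.9]
grip_width: 0.951
grip_force: 0.0
```

```bash
cat >> h.py <<'E'
def rect(p,st,c,z,half=80,k=3):
    u=np.arange(2*half*k)/k-half
    o,_=ray(p,(300,200),st)
    Rc=rot(st["ee_rot"])@np.array(p["tool_from_camera"])[:3,:3]
    X,Y=np.meshgrid(c[0]+u,c[1]-u);d=np.stack([X-o[0],Y-o[1],0*X+z-o[2]],-1)@Rc
    r=np.hypot(d[...,0],d[...,1]);th=np.arctan2(r,d[...,2])*foc(p)
    return cv2.remap(p["pixels"],(p["cx"]+d[...,0]/r*th).astype(np.float32),(p["cy"]+d[...,1]/r*th).astype(np.float32),1)
E
python3 - <<'E'
from h import *
st=sense();p=capture("wrist");cv2.imwrite("pics/box_raw.png",rect(p,st,(535.7,25.6),35,110,2));print(st["eef_pos"],st["joints"],st["grip_width"])
E
```

```text
[537.36105127  25.40954439 199.5142606 ] [-1.70681846e-01  3.51506078e-01  1.49559437e+00  5.22082366e-05
  1.28577778e+00  1.30062202e+00] 0.9507681815713025
```

View pics/box_raw.png

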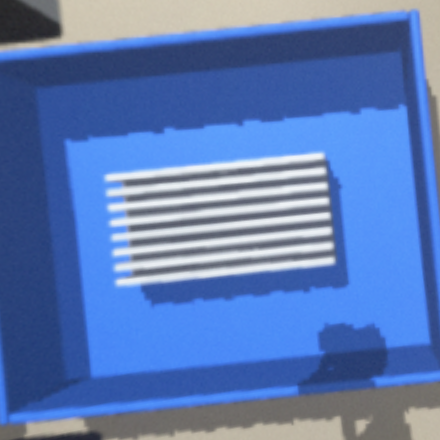

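The sink lies flat and centred in the box, corners (105,178),(325,154),(335,264),(117,286), which puts it at (535.9,25.4) at 6°. Now the board.

Request:
{"name": "drive_tool", "arguments": {"commands": "-0.05 0.12 0 0 0 0 100;-0.1 0.25 0 0 0 0 100;-0.13 0.3 0 0 0 0 100;-0.13 0.3 0 0 0 -0.04 100;-0.13 0.3 0 0 0 -0.04 100;-0.13 0.3 0 0 0 -0.04 100;-0.13 0.3 0 0 0 0 100;-0.12 0.3 0 0 0 0 100;-0.11 0.2 0 0 0 0 100;-0.1 0.1 0 0 0 0 100;0 0 0 0 0 0 100;0 0 0 0 0 0 100;0 0 0 0 0 0 100"}}

```text
time_s: 13.7
eef_pos: [422.5, 272.2, 192.7]
ee_rot: [0.0, 1.0, 0.002, -0.001]
force: [0.0, 0.1, -0.4]
grip_width: 0.999
grip_force: 0.0
```

```bash
cat > bd.py <<'E'
from h import *
import sys
z=float(sys.argv[1]);st=sense();p=capture("wrist");c=np.array([434,272.])
im=rect(p,st,c,z,90,3);hsv=cv2.cvtColor(im,cv2.COLOR_BGR2HSV).astype(int);H,S,V=hsv[...,0],hsv[...,1],hsv[...,2]
m=((H>50)&(H<90)&(S>80)&(V>30)).astype(np.uint8);m=cv2.morphologyEx(m,cv2.MORPH_CLOSE,np.ones((25,25)));m=cv2.morphologyEx(m,cv2.MORPH_OPEN,np.ones((7,7)))
k,l,s,_=cv2.connectedComponentsWithStats(m);ys,xs=np.nonzero(l==1+np.argmax(s[1:,4]))
r=cv2.minAreaRect(np.stack([c[0]+xs/3-90,c[1]-ys/3+90],1).astype(np.float32));print(st["eef_pos"],R.from_matrix(rot(st["ee_rot"])).as_euler('xyz',degrees=True),r)
cv2.imwrite("pics/b1.png",np.hstack([im,cv2.cvtColor(m*255,cv2.COLOR_GRAY2BGR)]))
E
python3 bd.py 18
```

```text
[422.47247987 272.15433982 192.71724059] [1.79957743e+02 9.07425567e-02 2.78533642e-01] ((435.51025390625, 271.4109802246094), (96.05799102783203, 52.25130844116211), 0.46771374344825745)
```

Request:
{"name": "drive_tool", "arguments": {"commands": "0.08 0 -0.2 0 0 0.005 95;0.05 0 -0.35 0 0 0 95;0 0 -0.35 0 0 0 95;0 0 -0.35 0 0 0 95;0 0 -0.25 0 0 0 95;0 0 0 0 0 0 95;0 0 0 0 0 0 95"}}

```text
time_s: 14.33
eef_pos: [435.7, 271.9, 43.4]
ee_rot: [0.0, 1.0, 0.004, -0.001]
force: [-0.3, 0.0, -0.3]
grip_width: 0.951
grip_force: 0.0
```

```bash
python3 bd.py 18
```

```text
[435.74714088 271.91249341  43.41371547] [1.79963547e+02 1.05616305e-01 4.49350512e-01] ((435.4400634765625, 271.3260498046875), (96.27519226074219, 52.787353515625), 0.5729560256004333)
```

Request:
{"name": "drive_tool", "arguments": {"commands": "0 -0.005 -0.2 0 0 0 95;0 0 -0.15 0 0 0 95;0 0 -0.1 0 0 0 95;0 0 -0.05 0 0 0 95;0 0 -0.025 0 0 0 95;0 0 0 0 0 0 95;0 0 0 0 0 0 95"}}

```text
time_s: 14.97
eef_pos: [436.3, 272.3, -7.9]
ee_rot: [-0.0, 1.0, 0.005, 0.001]
force: [-0.4, 0.1, -0.2]
grip_width: 0.948
grip_force: 0.0
```

Request:
{"name": "drive_tool", "arguments": {"commands": "0 0 0 0 0 0 75;0 0 0 0 0 0 60;0 0 0 0 0 0 50;0 0 0 0 0 0 50;0 0 0 0 0 0 50;0 0 0 0 0 0 50", "force": 30}}

```text
time_s: 15.47
eef_pos: [436.0, 272.2, -8.0]
ee_rot: [-0.0, 1.0, 0.005, 0.0]
force: [-1.0, -1.8, 5.7]
grip_width: 0.645
grip_force: 31.4
```

Request:
{"name": "drive_tool", "arguments": {"commands": "0 0 0.05 0 0 0 50;0 0 0.1 0 0 0 50;0 0 0.25 0 0 0 50;0 0 0.35 0 0 0 50;0 0 0.35 0 0 0 50;0 0 0.3 0 0 0 50;0 0 0 0 0 0 50;0 0 0 0 0 0 50"}}

```text
time_s: 16.13
eef_pos: [436.3, 272.4, 133.2]
ee_rot: [-0.001, 1.0, 0.005, 0.002]
force: [0.3, -0.9, -1.1]
grip_width: 0.647
grip_force: 32.3
```

Request:
{"name": "drive_tool", "arguments": {"commands": "0.06 -0.12 0 0 0 0.01 50;0.1 -0.25 0 0 0 0.01 50;0.11 -0.28 0 0 0 0.02 50;0.12 -0.28 0 0 0 0.02 50;0.12 -0.28 0 0 0 0.02 50;0.12 -0.28 0 0 0 0.02 50;0.12 -0.28 0 0 0 0.02 50;0.1 -0.28 0 0 0 0 50;0.08 -0.2 0 0 0 0 50;0.05 -0.15 0 0 0 0 50;0.02 -0.07 0 0 0 0 50;0 0 0 0 0 0 50;0 0 0 0 0 0 50;0 0 0 0 0 0 50"}}

```text
time_s: 17.3
eef_pos: [535.2, 26.1, 130.9]
ee_rot: [-0.0, 0.999, 0.052, -0.0]
force: [-0.5, -0.1, -1.3]
grip_width: 0.644
grip_force: 32.3
```

Run:
```python
from h import *
st=sense();print(R.from_matrix(rot(st["ee_rot"])).as_euler('xyz',degrees=True),st["eef_pos"],st["grip_width"],st["grip_force"],st["force"])
# held board: plane of board top in tool: underside at TCP+8 -> top z = eef_z+8+18
p=capture("wrist");z=st["eef_pos"][2]+26;c=st["eef_pos"][:2]
im=rect(p,st,c,z,80,3);hsv=cv2.cvtColor(im,cv2.COLOR_BGR2HSV).astype(int);H,S,V=hsv[...,0],hsv[...,1],hsv[...,2]
m=((H>50)&(H<90)&(S>80)&(V>30)).astype(np.uint8);m=cv2.morphologyEx(m,cv2.MORPH_CLOSE,np.ones((25,25)));m=cv2.morphologyEx(m,cv2.MORPH_OPEN,np.ones((7,7)))
k,l,s,_=cv2.connectedComponentsWithStats(m);ys,xs=np.nonzero(l==1+np.argmax(s[1:,4]))
print(cv2.minAreaRect(np.stack([c[0]+xs/3-80,c[1]-ys/3+80],1).astype(np.float32)))
```

```text
[-1.79973673e+02  4.97206437e-02  5.96858343e+00] [535.15842921  26.08938338 130.89492705] 0.644220517042782 32.29326546192169 [-0.49221193 -0.07626419 -1.29482424]
((539.550537109375, 27.114152908325195), (86.81708526611328, 54.19304275512695), 5.937389373779297)
```

Request:
{"name": "drive_tool", "arguments": {"commands": "0.01 -0.01 -0.1 0 0 0 50;0 0 -0.25 0 0 0 50;0 0 -0.25 0 0 0 50;0 0 -0.2 0 0 0 50;0 0 -0.1 0 0 0 50;0 0 -0.06 0 0 0 50;0 0 0 0 0 0 50;0 0 0 0 0 0 50"}}

```text
time_s: 18.02
eef_pos: [537.2, 24.2, 35.8]
ee_rot: [0.0, 0.999, 0.052, 0.001]
force: [0.5, 0.2, -0.0]
grip_width: 0.643
grip_force: 32.3
```

Request:
{"name": "drive_tool", "arguments": {"commands": "0 0 -0.02 0 0 0 50;0 0 -0.02 0 0 0 50;0 0 0 0 0 0 50;0 0 0 0 0 0 50"}}

```text
time_s: 18.35
eef_pos: [536.8, 24.1, 31.5]
ee_rot: [0.0, 0.999, 0.052, 0.0]
force: [0.3, 0.0, -1.1]
grip_width: 0.641
grip_force: 32.3
```

Request:
{"name": "drive_tool", "arguments": {"commands": "-0.006 0.013 -0.01 0 0 0 50;0 0 -0.01 0 0 0 50;0 0 0 0 0 0 50;0 0 0 0 0 0 50"}}

```text
time_s: 18.68
eef_pos: [536.1, 25.4, 29.2]
ee_rot: [-0.0, 0.999, 0.052, -0.0]
force: [0.4, -0.3, -0.8]
grip_width: 0.642
grip_force: 32.3
```

Request:
{"name": "drive_tool", "arguments": {"commands": "0 0 -0.01 0 0 0 50;0 0 0 0 0 0 50;0 0 0 0 0 0 50"}}

```text
time_s: 18.93
eef_pos: [536.1, 25.4, 28.1]
ee_rot: [-0.0, 0.999, 0.052, -0.0]
force: [-0.1, -0.5, -0.5]
grip_width: 0.646
grip_force: 32.3
```

Request:
{"name": "drive_tool", "arguments": {"commands": "0 0 -0.008 0 0 0 50;0 0 0 0 0 0 50;0 0 0 0 0 0 50"}}

```text
time_s: 19.18
eef_pos: [536.1, 25.4, 27.4]
ee_rot: [-0.0, 0.999, 0.052, -0.0]
force: [-0.1, 0.5, -0.5]
grip_width: 0.643
grip_force: 32.3
```

Request:
{"name": "drive_tool", "arguments": {"commands": "0 0 -0.006 0 0 0 50;0 0 0 0 0 0 50;0 0 0 0 0 0 50"}}

```text
time_s: 19.43
eef_pos: [536.1, 25.4, 27.0]
ee_rot: [0.0, 0.999, 0.052, 0.0]
force: [-1.1, 0.3, 4.1]
grip_width: 0.644
grip_force: 32.6
```

Request:
{"name": "drive_tool", "arguments": {"commands": "0 0 -0.005 0 0 0 50;0 0 0 0 0 0 50;0 0 0 0 0 0 50"}}

```text
time_s: 19.68
eef_pos: [536.2, 25.4, 27.0]
ee_rot: [0.0, 0.999, 0.052, 0.0]
force: [-2.4, 0.3, 8.6]
grip_width: 0.641
grip_force: 33.2
```

Contact at 27.0, as predicted. Release gently and rise.

Request:
{"name": "drive_tool", "arguments": {"commands": "0 0 0.005 0 0 0 50;0 0 0 0 0 0 66;0 0 0 0 0 0 70;0 0 0 0 0 0 76;0 0 0 0 0 0 85;0 0 0 0 0 0 85;0 0 0.05 0 0 0 85;0 0 0.15 0 0 0 85;0 0 0.3 0 0 0 85;0 0 0.35 0 0 0 85;0 0 0.35 0 0 0 85;0 0 0.35 0 0 0 85;0 0 0.1 0 0 0 85;0 0 0 0 0 0 85;0 0 0 0 0 0 85"}}

```text
time_s: 20.93
eef_pos: [535.8, 25.5, 191.2]
ee_rot: [-0.0, 0.999, 0.052, -0.0]
force: [0.4, 0.4, -0.3]
grip_width: 0.847
grip_force: 0.0
```

Run:
```python
from h import *
st=sense();p=capture("wrist");c=np.array([536,25.5]);print(st["eef_pos"])
im=rect(p,st,c,53,90,3);hsv=cv2.cvtColor(im,cv2.COLOR_BGR2HSV).astype(int);H,S,V=hsv[...,0],hsv[...,1],hsv[...,2]
m=((H>50)&(H<90)&(S>80)&(V>30)).astype(np.uint8);m=cv2.morphologyEx(m,cv2.MORPH_CLOSE,np.ones((25,25)));m=cv2.morphologyEx(m,cv2.MORPH_OPEN,np.ones((7,7)))
k,l,s,_=cv2.connectedComponentsWithStats(m);ys,xs=np.nonzero(l==1+np.argmax(s[1:,4]))
print(cv2.minAreaRect(np.stack([c[0]+xs/3-90,c[1]-ys/3+90],1).astype(np.float32)))
s=capture("side")["pixels"][140:230,240:365]
cv2.imwrite("pics/fin.png",np.hstack([cv2.resize(im,(400,400)),cv2.resize(s,(400,288)).copy() if 0 else cv2.resize(s,(400,400))]))
```

```text
[535.81214144  25.45862992 191.24575547]
((535.5770263671875, 25.749923706054688), (95.93338012695312, 53.63775634765625), 5.865968704223633)
```

View pics/fin.png

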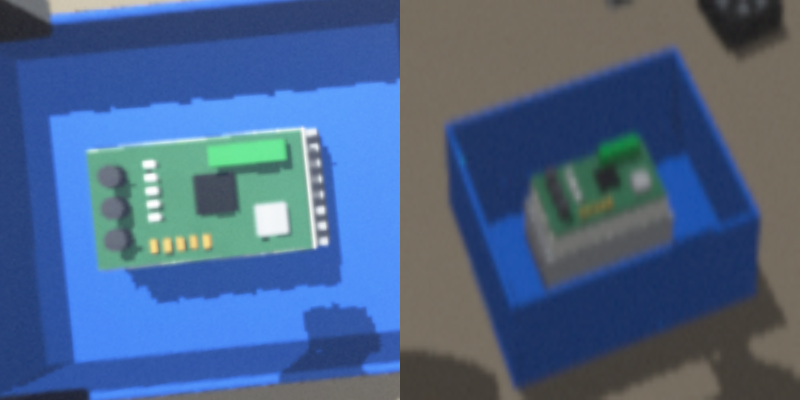

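The board lies square on the sink, component side up: centre (535.6,25.7) at 5.9°, against the sink's (535.9,25.4) at 6°. The gripper is well clear.

```bash
python3 -c "
from rig import *
print(finish_job())"
```

```text
the job is handed in; nothing more can be done
None
```

The job is handed in: the silver heat sink lies flat on the floor of the box, fins up. The board sits squarely on top of it, component side up and the same way along. Both were lowered to contact before release, and I did not move the reel, the fan or the small heat sink.

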